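Call the stock runner and show the refill

TASK

Press the green button on the call box to call the stock runner, then show the runner the refill: point at the carton with the yellow-green label, fingertips a few centimetres above the middle of its top, for a good two seconds, and then at the empty one of the three yellow bins in the same way, fingertips a few centimetres above the middle of its open top, and finish there, still pointing at it. Travel well above the goods in between, so that you never seem to point at another carton or bin; do not touch any carton, bin or stock, leave the red button alone and disturb nothing else on the bench.

Things in the scene. Friction and masses are not known exactly. Their poses are not given: they have to be found in the camera images.
- call_button (a joint): travel of the green button on the call box, m: 0 out, 0.006 fully pressed straight down; a spring (1.5 N at first, 5 N at full travel) brings it back; a press counts from 0.004
- call_button_top (a point): centre of the top face of the green call button (32 mm across, faces up, its top 76 mm above the bench when out). The call box is a fixed grey two-button control station lying on the bench, 72 mm deep, 130 mm wide, 54 mm high, with the green and the red button side by side 60 mm apart
- cancel_button (a joint): travel of the red button on the call box, m: 0 out, 0.006 fully pressed; it cancels a call and is left alone
- cancel_button_top (a point): centre of the top face of the red cancel button, the same size and height as the green one
- carton_lime: the carton with the yellow-green label: closed brown cardboard carton, 130 mm (own x) by 104 mm (own y) by 70 mm high, loose, 0.5 to 0.9 kg; origin at the centre of its underside, z up. It stands in a row of three like cartons, gaps about 13 mm, on a fixed roller section whose rollers are 50 mm above the bench and on which the cartons do not roll
- carton_lime_top (a point): centre of its top face, under the 62 by 50 mm yellow-green label
- carton_blue: carton of the same size with a blue label; origin at the centre of its underside
- carton_blue_top (a point): centre of the top face of the carton with the blue label
- carton_white: carton of the same size with a white label; origin at the centre of its underside
- carton_white_top (a point): centre of the top face of the carton with the white label
- bin_empty: the empty one of three yellow plastic stacking bins: open top, 137 mm (own x) by 104 mm (own y) by 76 mm high, walls 3 mm, front (own -x) cut down to 36 mm, loose, 0.25 kg; origin at the centre of its underside, z up. The bins stand in a row, gaps about 13 mm, on a fixed steel shelf deck 40 mm high
- bin_empty_mouth (a point): centre of the open top of the empty bin, at the height of its rim (76 mm above its underside)
- bin_boxes: bin of the same size holding two small white boxes; origin at the centre of its underside
- bin_boxes_mouth (a point): centre of its open top, at rim height
- bin_tins: bin of the same size holding two blue tins; origin at the centre of its underside
- bin_tins_mouth (a point): centre of its open top, at rim height
- box0: small white box, 52 x 78 x 46 mm, 80 g, lying in a bin below the rim; origin at the centre of its underside
- box1: the other small white box in that bin, the same
- tin0: blue tin, 52 mm across, 44 mm high, 120 g, standing in a bin below the rim; origin at the centre of its underside
- tin1: the other blue tin in that bin, the same
- tape_roll: roll of brown packing tape lying flat on the bench, 100 mm across, 48 mm high, loose; origin at the centre of its underside
- scanner: dark pistol-grip barcode scanner lying on its side on the bench, about 130 x 150 mm, 36 mm high, loose; origin on the bench under the rear of its head
- box_cutter: orange box cutter lying on the bench, 135 x 30 mm, 16 mm high, loose; origin at the centre of its underside
Mind the look-alikes: they are no part of the job. Leave any purple look-alike of the bin_empty alone.

How it is judged:
On the way, in this order (a step that is already met when the one before it is completed fails the run):
1. the green button is pressed (value of joint call_button above 0.004 m), for 0.05 s.
2. the fingertips dwell 1.8 s just above the middle of the carton with the yellow-green label (horizontal distance between the grasp point and carton_lime_top below 0.035 m and z of the grasp point in the frame of carton_lime_top between 0.014 and 0.09 m), for 1.8 s.
3. the fingertips are brought just above the middle of the empty bin's open top (horizontal distance between the grasp point and bin_empty_mouth below 0.035 m and z of the grasp point in the frame of bin_empty_mouth between 0.014 and 0.09 m), for 0.5 s.
At the end, for the whole second after the job is handed in: The grasp point stands within 35 mm horizontally of the middle of the empty bin's open top and 14 to 90 mm above its rim (fingertips roughly 0 to 70 mm above it); both buttons are out; cartons, bins and stock are within 10 mm of where they were, the tape roll, scanner and box cutter within 15 mm (all of step 3 and value of joint each of call_button, cancel_button below 0.002 m and distance of each of carton_lime, carton_blue, carton_white, bin_empty, bin_boxes, bin_tins, box0, box1, tin0, tin1 from where it was at the start of the episode below 0.01 m and distance of each of tape_roll, scanner, box_cutter from where it was at the start of the episode below 0.015 m); the robot touches nothing.
It fails at once if the robot touches a carton, a bin or the stock in a bin (contact force between any of the fingers, the arm and carton_lime above 0.5 N or contact force between any of the fingers, the arm and carton_blue above 0.5 N or contact force between any of the fingers, the arm and carton_white above 0.5 N or contact force between any of the fingers, the arm and bin_empty above 0.5 N or contact force between any of the fingers, the arm and bin_boxes above 0.5 N or contact force between any of the fingers, the arm and bin_tins above 0.5 N or contact force between any of the fingers, the arm and box0 above 0.5 N or contact force between any of the fingers, the arm and box1 above 0.5 N or contact force between any of the fingers, the arm and tin0 above 0.5 N or contact force between any of the fingers, the arm and tin1 above 0.5 N).
It fails at once if a carton, a bin or the stock in a bin is moved more than 10 mm (distance of any of carton_lime, carton_blue, carton_white, bin_empty, bin_boxes, bin_tins, box0, box1, tin0, tin1 from where it was at the start of the episode above 0.01 m).
It fails at once if the tape roll, the scanner or the box cutter is moved more than 15 mm (distance of any of tape_roll, scanner, box_cutter from where it was at the start of the episode above 0.015 m).
It fails at once if the red button is pressed (value of joint cancel_button above 0.003 m).
It fails at once if the fingertips come low over the middle of another carton or bin, as if pointing at it (within 30 mm sideways, fingertips less than about 30 mm above it) ((horizontal distance between the grasp point and carton_blue_top below 0.03 m and z of the grasp point in the frame of carton_blue_top below 0.05 m) or (horizontal distance between the grasp point and carton_white_top below 0.03 m and z of the grasp point in the frame of carton_white_top below 0.05 m) or (horizontal distance between the grasp point and bin_boxes_mouth below 0.03 m and z of the grasp point in the frame of bin_boxes_mouth below 0.05 m) or (horizontal distance between the grasp point and bin_tins_mouth below 0.03 m and z of the grasp point in the frame of bin_tins_mouth below 0.05 m)).
It also fails if it takes over 51 s, if anything falls off the work surface, if the arm or the gripper's body presses on something with over 40 N, if the wrist force passes 120 N, or if a joint passes its speed limit or range.

ROBOT

A 6-joint arm with a two-finger parallel gripper is mounted at the origin on the work surface. World frame = base frame: x ahead of the robot, y to its left, z up, the work surface at z = 0. Lengths are in m, angles in rad, forces in N, time in s.
With the tool pointing down it reaches from about 0.35 to 0.775 m from the base axis. Payload 7.3 kg.
Tool frame: the origin (TCP) lies at the very end of the fingers, on their centre line; the grasp point (between the pads) lies 19 mm behind it (robot.hold_point_z is the distance from the TCP to the grasp point, in m); z points along the fingers, y is the direction in which the jaws open and shut (so a half turn about z gives the same grasp; the last joint's range is limited). The gripper opens to 92 mm and grips with 3 to 60 N. Pads are 19 mm wide; open, the fingers measure 130 mm over their backs; the gripper's body (75 mm by 190 mm) begins 47 mm behind the grasp point.
Start: joints at [-0.146, 0.342, 1.524, -0, 1.275, -0.146], TCP at [0.525, 0, 0.227] pointing down, gripper open.
Joint ranges: [-2.53, 2.53], [-0.77, 2.02], [0.04, 2.7], [-1, 4.14], [0.28, 2.66], [-3.11, 3.11]. Speed limits (rad/s): [2.57, 2.57, 3.14, 3.14, 3.14, 3.14].

INTERFACE

Orientations are given as [roll, pitch, yaw] about the fixed x, y, z axes, in that order (R = Rz(yaw) Ry(pitch) Rx(roll)).
In Python, from cell import monitor, viewer, robot gives the robot as it stands.
- The arm moves only by the tool move_arm, never from a script. Its argument "deltas" is a list of rows, each an object of numbers: "x", "y", "z": the shift along the tool's x, y, z in m; "wx", "wy", "wz": the turn, a rotation vector about the tool's x, y, z in degrees; "hand": the opening, from 0 (shut) to 1 (fully open). In form: [{"x": .., "y": .., "z": .., "wx": .., "wy": .., "wz": .., "hand": ..}, ...]. A call has 1 to 8 rows; each row is the pose to reach, as a shift and turn from the pose commanded when the call began, along the tool's axes at that moment; what a row does not reach only later rows make up. A row lasts 1/8 s, in which the tool goes at most 62.5 mm and 10.7 degrees, less where a joint would pass 70% of its speed; a pose out of reach is approached as far as the arm can. A call with a gripper value outside its range is refused whole. The fingers move at their own pace and stop on an object; "grip_force" is the grip in N (left out, the last holds). Time passes only in rows, so rows that repeat a pose let the fingers close. It gives the time, the measured TCP pose, the force and the opening at its end, in the units of the state.
- monitor.observe(): the state, without advancing time (a new reading comes with each control period).
- viewer.read_camera(name): name is "scene" or "side" or "wrist"; returns the picture (384x512x3 uint8, red, green, blue); there is no depth.
- viewer.camera_params(name): a dict with "camera_matrix" (3x3 intrinsics, pixels), "R" (3x3) and "t" (3): a world point X has camera coordinates R X + t. Camera axes: x right, y down, z forward; pixel columns grow to the right and rows downward; lengths in m; the calibration is good to about 2 mm. A picture is of the moment at which its call begins: read the wrist's pose just before it. camera_params takes no time and is no camera call; for the wrist camera it gives the pose at the moment of the call.
- robot.hand_in(): hands the job in, once; it reports no verdict.
The state is a dict: "time": time; "qpos": joint angles; "qvel": joint speeds; "joint_efforts": joint torques, N m; "tool_pos": TCP position; "tool_rot": TCP orientation; "contact_force": force on the tool from outside, world axes, zero at the start; "torque": the same for the moment, N m; "opening": finger opening in m.
Only numpy, scipy, OpenCV 4.12 (cv2) and the standard library are available. Lean on these libraries where they do the work, as an engineer would, in place of code of your own. Each camera call takes 0.05 s, during which the arm holds its last target. There are 200 camera calls.

## Working session

There is one attempt and no reset: what is moved stays moved. The work goes in short steps, Python scripts to look and compute and a tool call to move; the robot and the scene stay as the last step left them, time stands still between calls to the robot, and variables do not carry over. Pictures are saved under pics/ and viewed, about 8 in all and at most 12, crops included, and the job is handed in when it is done.

Besides the shell and the picture viewer there is one more tool, called after "Call:" as name(argument=value, ...) on one line, values as JSON. move_arm: Moves the arm, as the interface text tells. Its arguments: {"type":"object","properties":{"deltas":{"type":"array","items":{"type":"object","properties":{"x":{"type":"number"},"y":{"type":"number"},"z":{"type":"number"},"wx":{"type":"number"},"wy":{"type":"number"},"wz":{"type":"number"},"hand":{"type":"number"}}}},"grip_force":{"type":"number"}},"required":["deltas"]}

```bash
mkdir -p pics && ls && cat > h.py <<'E'
import numpy as np, cv2
from cell import monitor, viewer, robot
def ray(name,uv,z,P=None):
    P=P or viewer.camera_params(name); K,R,t=map(np.array,(P["camera_matrix"],P["R"],P["t"]))
    c=-R.T@t; d=R.T@np.linalg.inv(K)@np.array([uv[0],uv[1],1.]); return c+d*(z-c[2])/d[2]
def proj(name,X):
    P=viewer.camera_params(name); K,R,t=map(np.array,(P["camera_matrix"],P["R"],P["t"]))
    p=K@(R@np.array(X)+t); return p[:2]/p[2]
E
python3 - <<'E'
from h import *
for n in("scene","side"):
    im=viewer.read_camera(n); cv2.imwrite(f"pics/{n}0.png",im[:,:,::-1])
    P=viewer.camera_params(n); R=np.array(P["R"]);print(n,-R.T@np.array(P["t"]),R[2])
a=cv2.imread("pics/scene0.png");b=cv2.imread("pics/side0.png")
cv2.imwrite("pics/scene0b.png",cv2.resize(a,(800,600)))
cv2.imwrite("pics/side0b.png",cv2.resize(b,(800,600)))
s=monitor.observe();print(s["time"],s["tool_pos"],s["tool_rot"],s["opening"],robot.hold_point_z)
E
```

```text
pics
scene [ 0.96388994 -0.55169181  0.8606013 ] [-0.4321841   0.52882283 -0.73045418]
side [ 0.13390246 -0.71410697  0.64525676] [ 0.39263867  0.73581399 -0.55173603]
0.1 [5.24623297e-01 6.55669328e-05 2.26098764e-01] [-3.14018734e+00 -1.85961486e-04  1.57079582e+00] 0.09160127879051007 0.0188
```

View pics/scene0b.png

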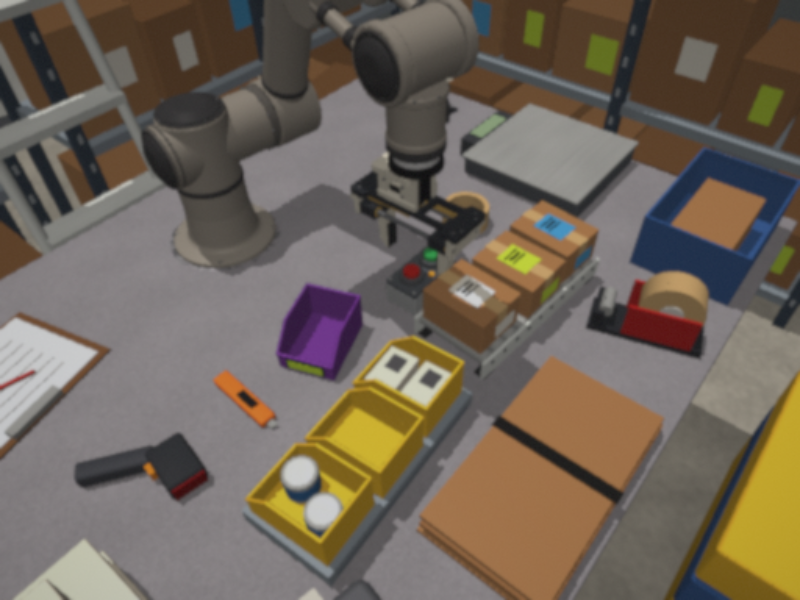

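View pics/side0b.png

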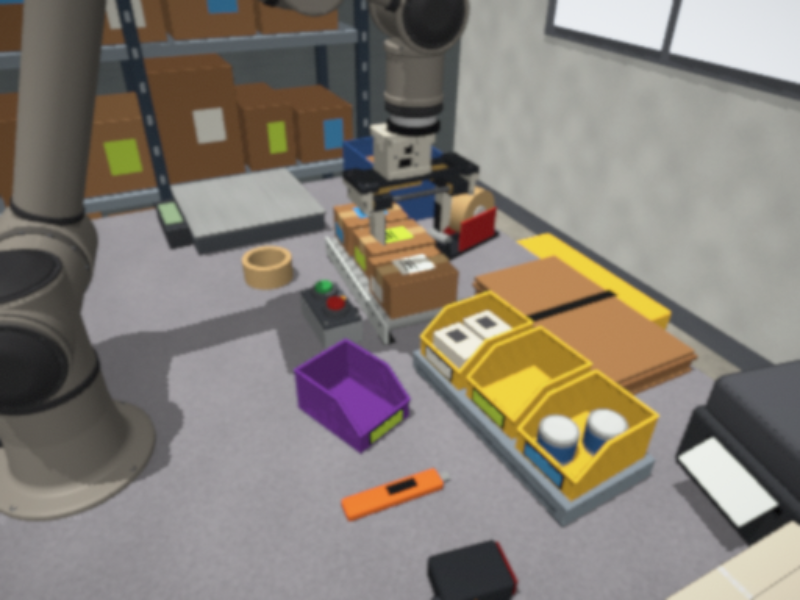

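Scene view (800x600): cartons white (475,290), lime (518,258), blue (553,227). Bins: boxes (410,375), **empty (370,430)**, tins (310,495). Green button (430,257), red (412,271). There is a purple look-alike at (320,330).

```bash
cat >> h.py <<'E'
def blobs(im,lo,hi,box,amin=15):
    h=cv2.cvtColor(im,cv2.COLOR_RGB2HSV); m=cv2.inRange(h,np.array(lo),np.array(hi)); k=np.zeros_like(m); x0,y0,x1,y1=box; k[y0:y1,x0:x1]=m[y0:y1,x0:x1]
    n,l,s,c=cv2.connectedComponentsWithStats(k); return [(s[i,4],c[i]) for i in range(1,n) if s[i,4]>=amin]
E
python3 - <<'E'
from h import *
C={"green":((55,100,50),(88,255,255),.076),"lime":((28,120,120),(45,255,255),.12),"blue":((95,110,100),(115,255,255),.12)}
B={"scene":(240,120,390,215),"side":(190,120,300,215)}
for n in B:
    im=cv2.imread(f"pics/{n}0.png")[:,:,::-1].copy()
    for k,(lo,hi,z) in C.items():
        for a,c in blobs(im,lo,hi,B[n]): print(n,k,a,c.round(1),ray(n,c,z).round(4))
    for a,c in blobs(im,(0,130,80),(8,255,255),B[n]): print(n,"red",a,c.round(1),ray(n,c,.076).round(4))
s=1.5625
# rim points read by eye (800 px), back rim z=.116
for q in [(395,375),(420,418),(463,372),(371,485),(420,430),(425,340),(378,350),(310,435),(250,495),(330,555)]: print(q,ray("scene",np.array(q)/s,.116).round(3))
for q in [(590,357),(525,410),(655,413),(530,325),(470,355)]: print("side",q,ray("side",np.array(q)/s,.116).round(3))
cv2.imwrite("pics/c1.png",cv2.resize(cv2.imread("pics/scene0.png")[205:365,150:310],(800,800))[:600] if 0 else cv2.resize(cv2.imread("pics/scene0.png")[120:370,150:400],(600,600),interpolation=cv2.INTER_CUBIC))
E
```

```text
scene green 64 [275.2 162.4] [0.4384 0.1518 0.076 ]
scene lime 273 [331.7 165.3] [0.5981 0.1985 0.12  ]
scene blue 191 [354.5 144.8] [0.6033 0.3146 0.12  ]
scene red 80 [263.  173.1] [0.4387 0.0936 0.076 ]
side green 70 [206.9 183.3] [0.4323 0.1487 0.076 ]
side lime 132 [254.  149.7] [0.6057 0.1993 0.12  ]
side lime 59 [230.1 164.8] [0.503  0.1452 0.12  ]
side blue 31 [261.  121.5] [0.7257 0.3807 0.12  ]
side blue 196 [267.7 132.6] [0.7022 0.289  0.12  ]
side blue 17 [230.1 135.6] [0.5809 0.3207 0.12  ]
side blue 15 [217. 149.] [0.507  0.2513 0.12  ]
side red 91 [296.7 149.2] [0.7738 0.2183 0.076 ]
side red 19 [287.6 147.3] [0.7539 0.2431 0.076 ]
side red 80 [214.5 193.6] [0.432  0.0912 0.076 ]
(395, 375) [ 0.589 -0.132  0.116]
(420, 418) [ 0.664 -0.168  0.116]
(463, 372) [ 0.665 -0.064  0.116]
(371, 485) [ 0.678 -0.288  0.116]
(420, 430) [ 0.677 -0.184  0.116]
(425, 340) [ 0.582 -0.05   0.116]
(378, 350) [ 0.537 -0.111  0.116]
(310, 435) [ 0.562 -0.284  0.116]
(250, 495) [ 0.564 -0.395  0.116]
(330, 555) [ 0.699 -0.387  0.116]
side (590, 357) [ 0.684 -0.254  0.116]
side (525, 410) [ 0.535 -0.3    0.116]
side (655, 413) [ 0.68  -0.378  0.116]
side (530, 325) [ 0.655 -0.153  0.116]
side (470, 355) [ 0.533 -0.175  0.116]
```

View pics/c1.png

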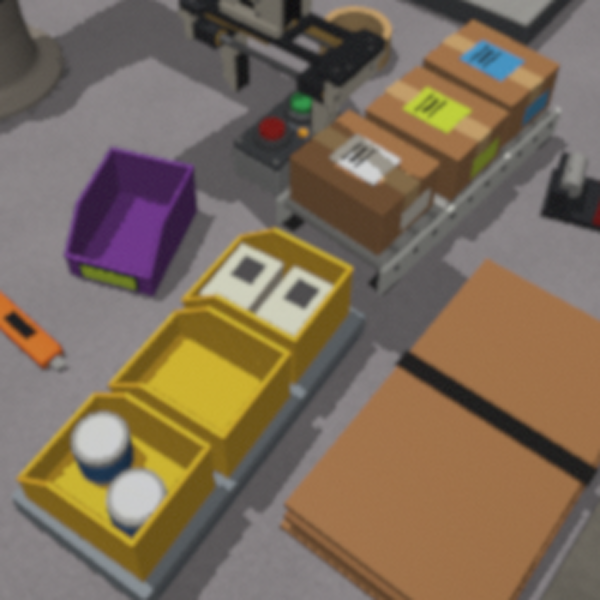

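The crop confirms the targets: lime label at crop (437,108), empty bin at (205,370) between boxes and tins, and green button at (302,103). The two views agree to about 7 mm (green to red is 58 mm, close to the stated 60). I'm going above the green button with the fingers shut. With the tool down, tool y is world x, tool x is world y, and tool z is down.

Call:
move_arm(deltas=[{"x": 0.03, "y": -0.018, "z": 0, "hand": 0}, {"x": 0.06, "y": -0.036, "z": 0, "hand": 0}, {"x": 0.09, "y": -0.054, "z": 0, "hand": 0}, {"x": 0.12, "y": -0.072, "z": 0, "hand": 0}, {"x": 0.15, "y": -0.09, "z": 0, "hand": 0}, {"x": 0.15, "y": -0.09, "z": 0, "hand": 0}, {"x": 0.15, "y": -0.09, "z": 0, "hand": 0}, {"x": 0.15, "y": -0.09, "z": 0, "hand": 0}], grip_force=5)

```text
schema error: expected keys x, y, z, wx, wy, wz, hand
```

```bash
python3 - <<'E'
from h import *
s=monitor.observe();print(s["time"],s["tool_pos"],s["tool_rot"],s["opening"])
P=viewer.camera_params("wrist");im=viewer.read_camera("wrist")
cv2.imwrite("pics/w1.png",im[:,:,::-1])
R=np.array(P["R"]);print(-R.T@np.array(P["t"]),R[2])
for k,lo,hi,z in [("green",(55,100,50),(88,255,255),.076),("red",(0,130,80),(8,255,255),.076),("lime",(28,120,120),(45,255,255),.12)]:
    for a,c in blobs(im,lo,hi,(0,0,512,384),60): print(k,a,c.round(1),ray("wrist",c,z,P).round(4))
E
```

```text
0.1 [5.24623297e-01 6.55669328e-05 2.26098764e-01] [-3.14018734e+00 -1.85961486e-04  1.57079582e+00] 0.09160127879051007
[0.52544618 0.07170524 0.38481236] [-8.33069165e-04 -2.66503997e-01 -9.63833453e-01]
green 916 [158.   13.4] [0.4372 0.1548 0.076 ]
red 880 [162.   78.4] [0.4363 0.0981 0.076 ]
lime 87 [188.1  48.2] [0.4722 0.1176 0.12  ]
lime 67 [248.1 237.9] [ 0.5206 -0.051   0.12  ]
lime 124 [310.5 240.2] [ 0.5813 -0.0535  0.12  ]
lime 72 [252.4 290.9] [ 0.5248 -0.1099  0.12  ]
```

View pics/w1.png

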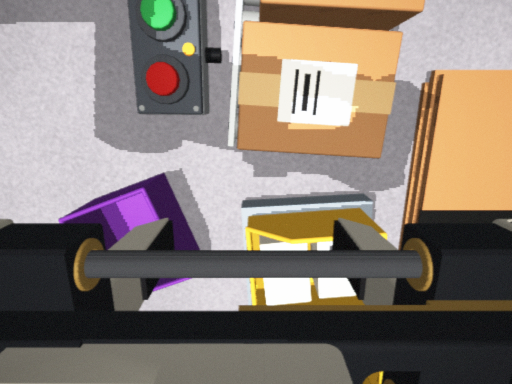

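The move was refused because of missing keys. The wrist view shows green at (158,13), red at (162,78) and the white carton at (315,92), so green is about (0.437, 0.153).

Call:
move_arm(deltas=[{"x": 0.03, "y": -0.018, "z": 0, "wx": 0, "wy": 0, "wz": 0, "hand": 0}, {"x": 0.06, "y": -0.036, "z": 0, "wx": 0, "wy": 0, "wz": 0, "hand": 0}, {"x": 0.09, "y": -0.054, "z": 0, "wx": 0, "wy": 0, "wz": 0, "hand": 0}, {"x": 0.12, "y": -0.072, "z": 0, "wx": 0, "wy": 0, "wz": 0, "hand": 0}, {"x": 0.15, "y": -0.088, "z": 0, "wx": 0, "wy": 0, "wz": 0, "hand": 0}, {"x": 0.153, "y": -0.088, "z": 0, "wx": 0, "wy": 0, "wz": 0, "hand": 0}, {"x": 0.153, "y": -0.088, "z": 0, "wx": 0, "wy": 0, "wz": 0, "hand": 0}, {"x": 0.153, "y": -0.088, "z": 0, "wx": 0, "wy": 0, "wz": 0, "hand": 0}], grip_force=5)

```text
time: 1.15
tool_pos: [0.4375, 0.1523, 0.2266]
tool_rot: [-3.142, 0.0, 1.57]
contact_force: [0.6, -0.4, 0.5]
opening: 0.0164
```

```bash
python3 - <<'E'
from h import *
s=monitor.observe();print(s["time"],s["tool_pos"],s["tool_rot"],s["opening"])
P=viewer.camera_params("wrist");im=viewer.read_camera("wrist")
cv2.imwrite("pics/w2.png",im[:,:,::-1])
for k,lo,hi,z in [("green",(55,100,50),(88,255,255),.076),("red",(0,130,80),(8,255,255),.076),("lime",(28,120,120),(45,255,255),.12)]:
    for a,c in blobs(im,lo,hi,(0,0,512,384),60): print(k,a,c.round(1),ray("wrist",c,z,P).round(4))
print(proj("wrist",s["tool_pos"]))
E
```

```text
1.15 [0.43747722 0.15227904 0.22657615] [-3.14155873e+00  2.85233485e-04  1.56978172e+00] 0.016393650572633946
green 695 [250.6 169.6] [0.4359 0.1593 0.076 ]
red 609 [250.3 221.7] [0.4354 0.1001 0.076 ]
lime 502 [348.3 115. ] [0.521  0.2166 0.12  ]
lime 3737 [435.9 134.2] [0.5996 0.2002 0.12  ]
[251.67291944 234.78392464]
```

View pics/w2.png

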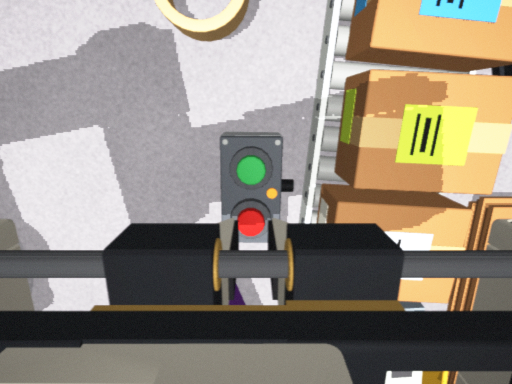

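The wrist view shows green at (250,170), red at (250,222) just by the fingers, and lime at (436,134), which gives (0.600, 0.200). The views bracket green y between 0.150 and 0.159, each biased by the visible button side, so I use 0.155. Going down to just above it.

Call:
move_arm(deltas=[{"x": 0.003, "y": -0.001, "z": 0.025, "wx": 0, "wy": 0, "wz": 0, "hand": 0}, {"x": 0.003, "y": -0.001, "z": 0.05, "wx": 0, "wy": 0, "wz": 0, "hand": 0}, {"x": 0.003, "y": -0.001, "z": 0.08, "wx": 0, "wy": 0, "wz": 0, "hand": 0}, {"x": 0.003, "y": -0.001, "z": 0.11, "wx": 0, "wy": 0, "wz": 0, "hand": 0}, {"x": 0.003, "y": -0.001, "z": 0.13, "wx": 0, "wy": 0, "wz": 0, "hand": 0}, {"x": 0.003, "y": -0.001, "z": 0.14, "wx": 0, "wy": 0, "wz": 0, "hand": 0}, {"x": 0.003, "y": -0.001, "z": 0.14, "wx": 0, "wy": 0, "wz": 0, "hand": 0}, {"x": 0.003, "y": -0.001, "z": 0.14, "wx": 0, "wy": 0, "wz": 0, "hand": 0}])

```text
time: 2.2
tool_pos: [0.4367, 0.156, 0.0874]
tool_rot: [3.14, -0.0, 1.571]
contact_force: [-0.5, 0.5, -0.3]
opening: 0.0007
```

```bash
python3 - <<'E'
from h import *
a=viewer.read_camera("scene");b=viewer.read_camera("side")
f=lambda im,x,y:cv2.resize(im[y-40:y+40,x-40:x+40,::-1],(400,400),interpolation=cv2.INTER_CUBIC)
cv2.imwrite("pics/p1.png",np.hstack([f(a,275,162),f(b,207,183)]))
E
```

```text
(no output)
```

View pics/p1.png

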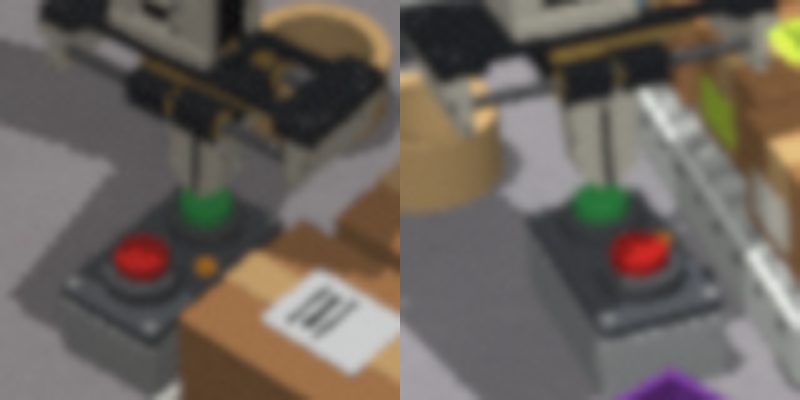

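Both views show the shut fingertips right over the green button, at (200,190) left and (603,185) right. Pressing to z of about 0.0705.

Call:
move_arm(deltas=[{"x": 0, "y": 0, "z": 0.008, "wx": 0, "wy": 0, "wz": 0, "hand": 0}, {"x": 0, "y": 0, "z": 0.013, "wx": 0, "wy": 0, "wz": 0, "hand": 0}, {"x": 0, "y": 0, "z": 0.0165, "wx": 0, "wy": 0, "wz": 0, "hand": 0}, {"x": 0, "y": 0, "z": 0.0165, "wx": 0, "wy": 0, "wz": 0, "hand": 0}, {"x": 0, "y": 0, "z": 0.0165, "wx": 0, "wy": 0, "wz": 0, "hand": 0}, {"x": 0, "y": 0, "z": 0.0165, "wx": 0, "wy": 0, "wz": 0, "hand": 0}])

```text
time: 3.05
tool_pos: [0.4361, 0.1561, 0.0703]
tool_rot: [3.141, -0.0, 1.571]
contact_force: [-0.2, 0.6, 3.8]
opening: 0.0008
```

3.8 N is roughly right, but I push another 1.5 mm until the force shows it bottomed out.

Call:
move_arm(deltas=[{"x": 0, "y": 0, "z": 0.0008, "wx": 0, "wy": 0, "wz": 0, "hand": 0}, {"x": 0, "y": 0, "z": 0.0015, "wx": 0, "wy": 0, "wz": 0, "hand": 0}, {"x": 0, "y": 0, "z": 0.0015, "wx": 0, "wy": 0, "wz": 0, "hand": 0}])

```text
time: 3.42
tool_pos: [0.4362, 0.1561, 0.07]
tool_rot: [3.14, -0.0, 1.571]
contact_force: [-4.4, -0.4, 18.5]
opening: -0.0
```

The force jumped to 18.5 N at z 0.070, so the button is fully pressed. Straight up, then high across to the lime carton.

Call:
move_arm(deltas=[{"x": 0, "y": 0, "z": -0.02, "wx": 0, "wy": 0, "wz": 0, "hand": 0}, {"x": 0, "y": 0, "z": -0.05, "wx": 0, "wy": 0, "wz": 0, "hand": 0}, {"x": 0, "y": 0, "z": -0.09, "wx": 0, "wy": 0, "wz": 0, "hand": 0}, {"x": 0, "y": 0, "z": -0.13, "wx": 0, "wy": 0, "wz": 0, "hand": 0}, {"x": 0, "y": 0, "z": -0.17, "wx": 0, "wy": 0, "wz": 0, "hand": 0}, {"x": 0, "y": 0, "z": -0.19, "wx": 0, "wy": 0, "wz": 0, "hand": 0}, {"x": 0, "y": 0, "z": -0.19, "wx": 0, "wy": 0, "wz": 0, "hand": 0}])

```text
time: 4.3
tool_pos: [0.4365, 0.1561, 0.2595]
tool_rot: [3.139, -0.0, 1.571]
contact_force: [0.2, -0.1, -0.4]
opening: 0.0005
```

Call:
move_arm(deltas=[{"x": 0.008, "y": 0.03, "z": 0, "wx": 0, "wy": 0, "wz": 0, "hand": 0}, {"x": 0.016, "y": 0.06, "z": 0, "wx": 0, "wy": 0, "wz": 0, "hand": 0}, {"x": 0.024, "y": 0.09, "z": 0, "wx": 0, "wy": 0, "wz": 0, "hand": 0}, {"x": 0.032, "y": 0.12, "z": 0, "wx": 0, "wy": 0, "wz": 0, "hand": 0}, {"x": 0.04, "y": 0.15, "z": 0, "wx": 0, "wy": 0, "wz": 0, "hand": 0}, {"x": 0.044, "y": 0.164, "z": 0, "wx": 0, "wy": 0, "wz": 0, "hand": 0}, {"x": 0.044, "y": 0.164, "z": 0, "wx": 0, "wy": 0, "wz": 0, "hand": 0}, {"x": 0.044, "y": 0.164, "z": 0, "wx": 0, "wy": 0, "wz": 0, "hand": 0}])

```text
time: 5.3
tool_pos: [0.5992, 0.1998, 0.2576]
tool_rot: [-3.139, 0.0, 1.571]
contact_force: [0.5, -0.4, -0.5]
opening: 0.0004
```

```bash
python3 - <<'E'
from h import *
s=monitor.observe();print(s["time"],s["tool_pos"],s["contact_force"])
P=viewer.camera_params("wrist");im=viewer.read_camera("wrist")
cv2.imwrite("pics/w3.png",im[:,:,::-1])
for k,lo,hi,z in [("green",(55,100,50),(88,255,255),.076),("lime",(28,120,120),(45,255,255),.12)]:
    for a,c in blobs(im,lo,hi,(0,0,512,384),300): print(k,a,c.round(1),ray("wrist",c,z,P).round(4))
E
```

```text
5.3 [0.59917471 0.19984315 0.25755207] [ 0.50039785 -0.44183139 -0.50909999]
green 586 [118.7 202.4] [0.4381 0.1598 0.076 ]
lime 2685 [252.  178.9] [0.5988 0.1998 0.12  ]
```

View pics/w3.png

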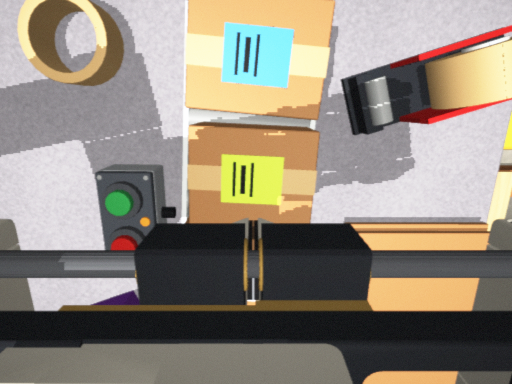

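The wrist view shows the lime label complete at (252,179), which gives (0.599, 0.200), right below the tool. Lowering to TCP z of about 0.152 and dwelling.

Call:
move_arm(deltas=[{"x": 0, "y": 0, "z": 0.025, "wx": 0, "wy": 0, "wz": 0, "hand": 0}, {"x": 0, "y": 0, "z": 0.05, "wx": 0, "wy": 0, "wz": 0, "hand": 0}, {"x": 0, "y": 0, "z": 0.075, "wx": 0, "wy": 0, "wz": 0, "hand": 0}, {"x": 0, "y": 0, "z": 0.095, "wx": 0, "wy": 0, "wz": 0, "hand": 0}, {"x": 0, "y": 0, "z": 0.105, "wx": 0, "wy": 0, "wz": 0, "hand": 0}, {"x": 0, "y": 0, "z": 0.105, "wx": 0, "wy": 0, "wz": 0, "hand": 0}, {"x": 0, "y": 0, "z": 0.105, "wx": 0, "wy": 0, "wz": 0, "hand": 0}, {"x": 0, "y": 0, "z": 0.105, "wx": 0, "wy": 0, "wz": 0, "hand": 0}])

```text
time: 6.35
tool_pos: [0.6004, 0.2001, 0.1547]
tool_rot: [3.14, -0.0, 1.571]
contact_force: [0.6, 1.3, -0.4]
opening: 0.0006
```

Call:
move_arm(deltas=[{"x": 0, "y": 0, "z": 0, "wx": 0, "wy": 0, "wz": 0, "hand": 0}, {"x": 0, "y": 0, "z": 0, "wx": 0, "wy": 0, "wz": 0, "hand": 0}, {"x": 0, "y": 0, "z": 0, "wx": 0, "wy": 0, "wz": 0, "hand": 0}, {"x": 0, "y": 0, "z": 0, "wx": 0, "wy": 0, "wz": 0, "hand": 0}, {"x": 0, "y": 0, "z": 0, "wx": 0, "wy": 0, "wz": 0, "hand": 0}, {"x": 0, "y": 0, "z": 0, "wx": 0, "wy": 0, "wz": 0, "hand": 0}, {"x": 0, "y": 0, "z": 0, "wx": 0, "wy": 0, "wz": 0, "hand": 0}, {"x": 0, "y": 0, "z": 0, "wx": 0, "wy": 0, "wz": 0, "hand": 0}])

```text
time: 7.35
tool_pos: [0.6, 0.2, 0.1538]
tool_rot: [3.141, -0.0, 1.571]
contact_force: [-0.6, -0.6, -0.7]
opening: 0.0005
```

Call:
move_arm(deltas=[{"x": 0, "y": 0, "z": 0, "wx": 0, "wy": 0, "wz": 0, "hand": 0}, {"x": 0, "y": 0, "z": 0, "wx": 0, "wy": 0, "wz": 0, "hand": 0}, {"x": 0, "y": 0, "z": 0, "wx": 0, "wy": 0, "wz": 0, "hand": 0}, {"x": 0, "y": 0, "z": 0, "wx": 0, "wy": 0, "wz": 0, "hand": 0}, {"x": 0, "y": 0, "z": 0, "wx": 0, "wy": 0, "wz": 0, "hand": 0}, {"x": 0, "y": 0, "z": 0, "wx": 0, "wy": 0, "wz": 0, "hand": 0}, {"x": 0, "y": 0, "z": 0, "wx": 0, "wy": 0, "wz": 0, "hand": 0}, {"x": 0, "y": 0, "z": 0, "wx": 0, "wy": 0, "wz": 0, "hand": 0}])

```text
time: 8.35
tool_pos: [0.6, 0.2, 0.1538]
tool_rot: [3.141, 0.0, 1.571]
contact_force: [0.7, 0.2, -0.2]
opening: 0.0002
```

Call:
move_arm(deltas=[{"x": 0, "y": 0, "z": 0, "wx": 0, "wy": 0, "wz": 0, "hand": 0}, {"x": 0, "y": 0, "z": 0, "wx": 0, "wy": 0, "wz": 0, "hand": 0}, {"x": 0, "y": 0, "z": -0.025, "wx": 0, "wy": 0, "wz": 0, "hand": 0}, {"x": 0, "y": 0, "z": -0.05, "wx": 0, "wy": 0, "wz": 0, "hand": 0}, {"x": 0, "y": 0, "z": -0.08, "wx": 0, "wy": 0, "wz": 0, "hand": 0}, {"x": 0, "y": 0, "z": -0.105, "wx": 0, "wy": 0, "wz": 0, "hand": 0}, {"x": 0, "y": 0, "z": -0.105, "wx": 0, "wy": 0, "wz": 0, "hand": 0}, {"x": 0, "y": 0, "z": -0.105, "wx": 0, "wy": 0, "wz": 0, "hand": 0}])

```text
time: 9.35
tool_pos: [0.5995, 0.1999, 0.2574]
tool_rot: [-3.14, 0.0, 1.571]
contact_force: [-0.1, 0.0, -0.1]
opening: 0.0007
```

Dwelt over lime for more than 2.2 s with no contact. Travelling high (z 0.257) to above the empty bin's estimated spot (0.61, -0.22).

Call:
move_arm(deltas=[{"x": -0.04, "y": 0, "z": 0, "wx": 0, "wy": 0, "wz": 0, "hand": 0}, {"x": -0.09, "y": 0, "z": 0, "wx": 0, "wy": 0, "wz": 0, "hand": 0}, {"x": -0.14, "y": 0, "z": 0, "wx": 0, "wy": 0, "wz": 0, "hand": 0}, {"x": -0.19, "y": 0, "z": 0, "wx": 0, "wy": 0, "wz": 0, "hand": 0}, {"x": -0.24, "y": 0, "z": 0, "wx": 0, "wy": 0, "wz": 0, "hand": 0}, {"x": -0.29, "y": 0, "z": 0, "wx": 0, "wy": 0, "wz": 0, "hand": 0}, {"x": -0.33, "y": 0.005, "z": 0, "wx": 0, "wy": 0, "wz": 0, "hand": 0}, {"x": -0.36, "y": 0.01, "z": 0, "wx": 0, "wy": 0, "wz": 0, "hand": 0}])

```text
time: 10.35
tool_pos: [0.6093, -0.1618, 0.2568]
tool_rot: [-3.139, -0.001, 1.569]
contact_force: [0.5, -1.1, 0.1]
opening: 0.0004
```

Call:
move_arm(deltas=[{"x": -0.03, "y": 0, "z": 0, "wx": 0, "wy": 0, "wz": 0, "hand": 0}, {"x": -0.055, "y": 0, "z": 0, "wx": 0, "wy": 0, "wz": 0, "hand": 0}, {"x": -0.06, "y": 0, "z": 0, "wx": 0, "wy": 0, "wz": 0, "hand": 0}, {"x": -0.06, "y": 0, "z": 0, "wx": 0, "wy": 0, "wz": 0, "hand": 0}, {"x": -0.06, "y": 0, "z": 0, "wx": 0, "wy": 0, "wz": 0, "hand": 0}, {"x": -0.06, "y": 0, "z": 0, "wx": 0, "wy": 0, "wz": 0, "hand": 0}])

```text
time: 11.1
tool_pos: [0.6102, -0.219, 0.259]
tool_rot: [3.141, -0.0, 1.572]
contact_force: [0.4, 1.1, 0.2]
opening: 0.0005
```

```bash
python3 - <<'E'
from h import *
s=monitor.observe();print(s["time"],s["tool_pos"])
P=viewer.camera_params("wrist");np.save("pics/P4.npy",P,allow_pickle=True);im=viewer.read_camera("wrist")
cv2.imwrite("pics/w4.png",im[:,:,::-1])
E
```

```text
11.1 [ 0.61018376 -0.21897231  0.25896599]
```

View pics/w4.png

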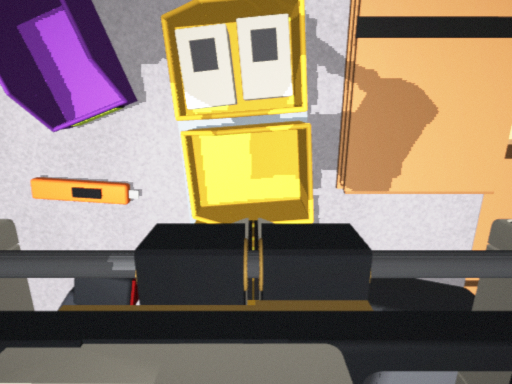

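The wrist view shows the empty bin with rim corners at the back (311,125) and (313,221), and at the low front (184,133) and (196,221). The boxes bin is above it at (237,60).

```bash
python3 - <<'E'
from h import *
P=np.load("pics/P4.npy",allow_pickle=True).item()
q=[ray("wrist",u,z,P) for u,z in [((311,125),.116),((313,221),.116),((184,133),.076),((196,221),.076)]]
for a in q: print(a.round(4))
print(np.mean(q,0), np.linalg.norm(q[0]-q[1]),np.linalg.norm((q[0]-q[2])[:2]))
E
```

```text
[ 0.6687 -0.1651  0.116 ]
[ 0.6764 -0.2672  0.116 ]
[ 0.5329 -0.1766  0.076 ]
[ 0.5413 -0.2833  0.076 ]
[ 0.60483452 -0.2230443   0.096     ] 0.10240678300882135 0.13632176982347338
```

The sizes match (102 and 136 mm against the given 104 and 137), so the centre is (0.605, -0.223). Lowering to about 34 mm fingertip clearance and holding.

Call:
move_arm(deltas=[{"x": -0.004, "y": -0.005, "z": 0.02, "wx": 0, "wy": 0, "wz": 0, "hand": 0}, {"x": -0.004, "y": -0.005, "z": 0.045, "wx": 0, "wy": 0, "wz": 0, "hand": 0}, {"x": -0.004, "y": -0.005, "z": 0.07, "wx": 0, "wy": 0, "wz": 0, "hand": 0}, {"x": -0.004, "y": -0.005, "z": 0.09, "wx": 0, "wy": 0, "wz": 0, "hand": 0}, {"x": -0.004, "y": -0.005, "z": 0.105, "wx": 0, "wy": 0, "wz": 0, "hand": 0}, {"x": -0.004, "y": -0.005, "z": 0.108, "wx": 0, "wy": 0, "wz": 0, "hand": 0}, {"x": -0.004, "y": -0.005, "z": 0.108, "wx": 0, "wy": 0, "wz": 0, "hand": 0}, {"x": -0.004, "y": -0.005, "z": 0.108, "wx": 0, "wy": 0, "wz": 0, "hand": 0}])

```text
time: 12.15
tool_pos: [0.6055, -0.2242, 0.1517]
tool_rot: [3.14, 0.001, 1.571]
contact_force: [1.1, 0.5, -0.7]
opening: 0.0007
```

Call:
move_arm(deltas=[{"x": 0, "y": 0, "z": 0, "wx": 0, "wy": 0, "wz": 0, "hand": 0}, {"x": 0, "y": 0, "z": 0, "wx": 0, "wy": 0, "wz": 0, "hand": 0}, {"x": 0, "y": 0, "z": 0, "wx": 0, "wy": 0, "wz": 0, "hand": 0}, {"x": 0, "y": 0, "z": 0, "wx": 0, "wy": 0, "wz": 0, "hand": 0}, {"x": 0, "y": 0, "z": 0, "wx": 0, "wy": 0, "wz": 0, "hand": 0}, {"x": 0, "y": 0, "z": 0, "wx": 0, "wy": 0, "wz": 0, "hand": 0}, {"x": 0, "y": 0, "z": 0, "wx": 0, "wy": 0, "wz": 0, "hand": 0}, {"x": 0, "y": 0, "z": 0, "wx": 0, "wy": 0, "wz": 0, "hand": 0}])

```text
time: 13.15
tool_pos: [0.605, -0.224, 0.1508]
tool_rot: [3.141, 0.0, 1.571]
contact_force: [-0.6, 0.0, 0.7]
opening: 0.0009
```

```bash
python3 - <<'E'
from h import *
s=monitor.observe();print(s["time"],s["tool_pos"],s["contact_force"])
cv2.imwrite("pics/s9.png",cv2.resize(viewer.read_camera("scene")[:,:,::-1],(800,600)))
E
```

```text
13.15 [ 0.6050448  -0.22396127  0.1507559 ] [-0.57548886  0.01349649  0.71664633]
```

View pics/s9.png

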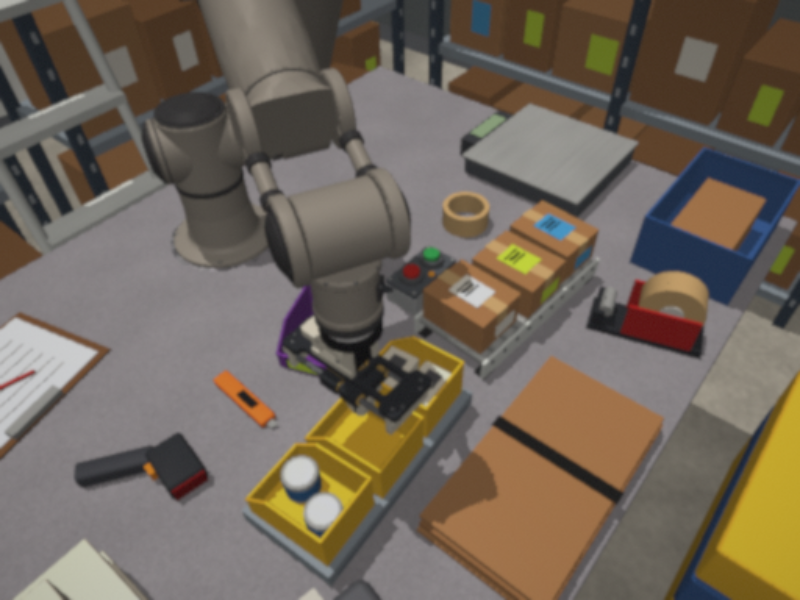

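The gripper stands above the empty bin, around (370,400). Cartons, bins, cutter, scanner and tape roll are where they were, and the button is out.

```bash
python3 -c "
from cell import robot
print(robot.hand_in())"
```

```text
the job is handed in; nothing more can be done
None
```

I pressed the green button, pointed at the lime-label carton, then at the empty yellow bin, and handed the job in while still pointing at the bin. The clock read 13.2 s, and no verdict is reported.

- **Green button:** I pushed it to its stop. The contact force jumped to 18.5 N at tip height 0.070 m, which is the full 6 mm of travel, and the last picture shows the button out again.
- **Lime carton:** the fingertips held about 34 mm above the middle of its top for more than 2.2 s.
- **Empty bin:** the fingertips stopped at (0.605, -0.224), about 35 mm above the rim. The measured rim size was 102 by 136 mm, against 104 by 137 mm given. The fingertips are about 1 mm from the measured centre.
- **Other goods:** travel over the other cartons and bins was at fingertip height about 0.257 m. In the last picture everything visible sits where it was. The contact force after the press stayed at noise level, up to about 1.4 N.

**Disagreements and failures:**
- The first move call was refused because of missing keys, and nothing moved.
- The camera views differed by up to 10 mm on the green button's y position, so I took the middle value, 0.155. The press landed within the button.

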